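# Clamp the sheet in the hammer form with its adjustable lever

### The arm

A 6-joint arm with a two-finger parallel gripper is mounted at the origin on the work surface. World frame = base frame: x ahead of the robot, y to its left, z up, the work surface at z = 0. Lengths are in mm, angles in rad, forces in N, time in s.
With the tool pointing down it reaches from about 400 to 925 mm from the base axis. Payload 12.5 kg.
Tool frame: the origin (TCP) lies between the finger pads; the fingertips stand 11 mm ahead of it and the grasp point (between the pads) lies 8 mm behind it (env.tip_extent is the distance from the TCP to the fingertips, in mm); x points along the fingers, z is the direction in which the jaws open and shut, and the axes are right-handed (so a half turn about x gives the same grasp; the last joint's range is limited). The gripper opens to 95 mm and grips with 3 to 60 N. Pads are 20 mm wide; open, the fingers measure 119 mm over their backs; the gripper's body (75 mm by 180 mm) begins 59 mm behind the grasp point.
Start: joints at [1.145, 0.491, 1.559, -0, 1.092, -0.106], TCP at [196.469, 593.334, 225.661] pointing down, gripper open.
Joint ranges: [-3.1, 3.1], [-0.84, 2.19], [0.05, 2.79], [-1.13, 4.28], [0.06, 2.93], [-2.69, 2.69]. Speed limits (rad/s): [2.22, 2.22, 2.79, 3.14, 3.14, 3.14].

### API

Orientations are given as [roll, pitch, yaw] about the fixed x, y, z axes, in that order (R = Rz(yaw) Ry(pitch) Rx(roll)).
In Python, from cell import status, imaging, env gives the robot as it stands. The module is installed in compiled form; this text tells all that it offers.
- The arm moves only by the tool apply_moves, never from a script. Its argument "increments" is a list of rows, each a list of 5 numbers: the closure, from 0 (fully open) to 1 (shut), then the shift along the tool's x, y, z in mm, then the turn about the tool's x in degrees. A call has 1 to 10 rows; each row shifts and turns the commanded pose from where the row before left it, along the tool's axes as they then stand; what a row does not reach is not made up. A row lasts 1/10 s, in which the tool goes at most 50 mm and 8.59 degrees, less where a joint would pass 70% of its speed; a pose out of reach is approached as far as the arm can. A call with a gripper value outside its range is refused whole. The fingers move at their own pace and stop on an object; the grip force is fixed at half the most. Time passes only in rows, so rows that do not move let the fingers close. It gives the time, the measured TCP pose, the force and the opening at its end, in the units of the state.
- status.state(): the state, without advancing time (a new reading comes with each control period).
- imaging.read_camera(name): name is "scene" or "top" or "wrist"; returns a dict with "pixels" (384x512x3 uint8, red, green, blue), "fovy" (degrees; the focal length in pixels is half the picture's height over the tangent of half this angle, whatever the lens; pixels are square), "cx", "cy" (the principal point, pixels), "R" (3x3) and "t" (3): a world point X has camera coordinates R X + t. Camera axes: x right, y down, z forward; pixel columns grow to the right and rows downward; lengths in mm; the calibration is good to about 2 mm. A picture is of the moment at which its call begins. There is no depth.
- env.job_done(): hands the job in, once; it reports no verdict.
The state is a dict: "t": time; "joints": joint angles; "qvel": joint speeds; "tau": joint torques, N m; "eef_pos": TCP position; "tcp_rot": TCP orientation; "ft_force": force on the tool from outside, world axes, zero at the start; "moment": the same for the moment, N m; "opening": opening from 0.0 (shut) to 1.0 (fully open).
Only numpy, scipy, OpenCV 4.12 (cv2) and the standard library are available. Lean on these libraries where they do the work, as an engineer would, in place of code of your own. Each camera call takes 0.05 s, during which the arm holds its last target. There are 200 camera calls.

### The job

Clamp the aluminium sheet firmly in the hammer form by turning the strap's clamping lever clockwise (seen from above). There is no room for a full turn between the strap's flanges, so when the lever comes up against one, lift the handle off its serrations, swing it back, let it drop into the serrations again and carry on. Stop when it is hand-tight, at about 12 N on the end of the handle (a good deal harder would mark the sheet); leave the handle down on its serrations and do not disturb the sheet or the tools lying about.

Things in the scene. Friction and masses are not known exactly. Their poses are not given: they have to be found in the camera images.
- fixture: Hammer form bolted to the bench: dark steel base plate 270 x 170 x 16 mm; on it, on packing of unknown thickness, a wooden form block 150 x 90 x 30 mm; in the middle an upright threaded stud; nut and lever turn about its axis. Origin: on the bench under that axis; z up; x along the strap's long way, y across it. The lever points roughly along +x.
- strap: Grey steel channel strap over the sheet, 210 x 100 mm, open upwards: 6 mm web, two upstanding flanges 7 mm thick along its long sides (inner faces 43 mm from the stud's axis), 41 mm high in all. Origin: underside of the web on the stud's axis. It only moves up and down: springs hold it 1 to 5 mm above the sheet until the nut draws it down, 12 mm per turn (the lever goes down with the nut).
- sheet: Loose flat aluminium sheet 150 x 138 x 3 mm lying on the form block, with a hole for the stud; origin at the centre of its underside.
- lever_grip (a point): Middle of the handle of the black cranked clamping lever: an almost level round bar 15 mm thick, pointing away from the stud's axis; this point is 105 mm from the axis and the bar reaches 19 mm to either side of it. x points outward along the lever, z up. The flanges' top lies 27 mm lower. The lever's neck meets a flange at 47 degrees (0.82 rad) either side of the fixture's x, lifted or not.
- lever_hub (a point): Top of the lever's hub (49 mm in diameter) on the stud's axis, 26 mm below the handle's middle. Clockwise from above tightens. 12 serrations to the turn, with 8 degrees of play. Running down takes about 1 N at the handle; once the strap bites, the force rises by about 20 N per rad of turn, to 12 N some 0.5 rad later. It stays tight when let go.
- lever_lift (a joint): How far the lever is lifted on its nut, m: 0 = down in its serrations (it drives the nut), above 0.0052 clear of them (it swings freely, the nut stays), stop at 0.012. A spring presses it down: lifting takes 3 to 4 N. Set down on a serration's tip it stands at about 0.0045; let go, it turns a little (up to 15 degrees) and drops in.
- dolly: Steel hand dolly 74 x 56 x 46 mm lying beside the form; origin at the centre of its underside.
- rivet_tin: Round rivet tin 71 mm in diameter, 43 mm high, on the other side of the form; origin at the centre of its underside.
- planishing_hammer: Hammer with a round wooden handle, 300 mm long, 29 mm high, lying on the bench; origin at the handle's middle, on the bench.
- cross_pein_hammer: Hammer with a square head, 290 mm long, 27 mm high, lying on the bench; origin at the handle's middle, on the bench.
Things that resemble listed ones, but are neither listed nor needed, are in the scene too. What is shaped like the sheet but black or orange is not meant.

How it is judged:
By the outcome, as a careful person would: the job done as asked, in the order asked, and still so for the second after the job is handed in, with the robot touching nothing.
It also fails if it takes over 72 s, if anything falls off the work surface, if the arm or the gripper's body presses on something with over 40 N, if the wrist force passes 120 N, or if a joint passes its speed limit or range.

## Working session

There is one attempt and no reset: what is moved stays moved. The work goes in short steps, Python scripts to look and compute and a tool call to move; the robot and the scene stay as the last step left them, time stands still between calls to the robot, and variables do not carry over. Pictures are saved under pics/ and viewed, about 8 in all and at most 12, crops included, and the job is handed in when it is done.

Besides the shell and the picture viewer there is one more tool, called by a JSON object that holds its "method" and its "body". apply_moves: Moves the arm, as the interface text tells. Its arguments: {"type":"object","properties":{"increments":{"type":"array"}},"required":["increments"]}

```bash
mkdir -p pics; cat > h.py <<'E'
import numpy as np, cv2
from cell import status, imaging, env
from scipy.spatial.transform import Rotation as Ro
def cam(n):
    c=imaging.read_camera(n); c['f']=192/np.tan(np.radians(c['fovy'])/2); return c
def save(c,fn,crop=None,s=1):
    p=c['pixels'][:,:,::-1]
    if crop: p=p[crop[1]:crop[3],crop[0]:crop[2]]
    cv2.imwrite('pics/'+fn,cv2.resize(p,None,fx=s,fy=s,interpolation=cv2.INTER_CUBIC))
def at_z(c,u,v,z):
    R=np.array(c['R']);t=np.array(c['t']);C=-R.T@t
    d=R.T@np.array([(u-c['cx'])/c['f'],(v-c['cy'])/c['f'],1]);return C+d*(z-C[2])/d[2]
def proj(c,X):
    p=np.array(c['R'])@np.array(X)+np.array(c['t']);return p[:2]/p[2]*c['f']+[c['cx'],c['cy']]
E
python3 - <<'E'
from h import *
import pickle
cs={n:cam(n) for n in('scene','top','wrist')}
pickle.dump(cs,open('c.pkl','wb'))
a=np.vstack([np.hstack([cs['scene']['pixels'],])])
save(cs['scene'],'s.png',s=1.5);save(cs['top'],'t.png',s=1.5)
for n,c in cs.items(): print(n,c['f'],c['cx'],c['cy'],np.round(-np.array(c['R']).T@c['t']))
s=status.state();print(s)
E
```

```text
scene 373.2778059049692 257.22102400831056 185.72075593397602 [1174.  -20.  929.]
top 493.1227502947718 255.11626796958785 189.95154345127094 [ 350.   17. 1850.]
wrist 306.7282467195999 256.1885631853093 190.43815514554072 [133. 614. 383.]
{'t': 0.15, 'joints': array([ 1.14541344e+00,  4.91428363e-01,  1.55930286e+00, -4.19503286e-05,
        1.09172067e+00, -1.05581997e-01]), 'qvel': array([ 0.00035369, -0.00275824, -0.00235251,  0.00130315,  0.00204565,
        0.00117228]), 'tau': array([ 1.93882763e-03, -6.12894559e+01, -2.58279437e+01,  6.93231239e-02,
        4.73440485e-02, -4.04866012e-05]), 'eef_pos': array([196.39216821, 593.16256167, 225.1937451 ]), 'tcp_rot': array([ 3.07929061,  1.56993628, -1.9528799 ]), 'ft_force': array([-0.24020207, -0.51932014,  0.33584884]), 'moment': array([-0.01599982, -0.00366628, -0.03144221]), 'opening': 1.0029545525661379}
```

View pics/s.png

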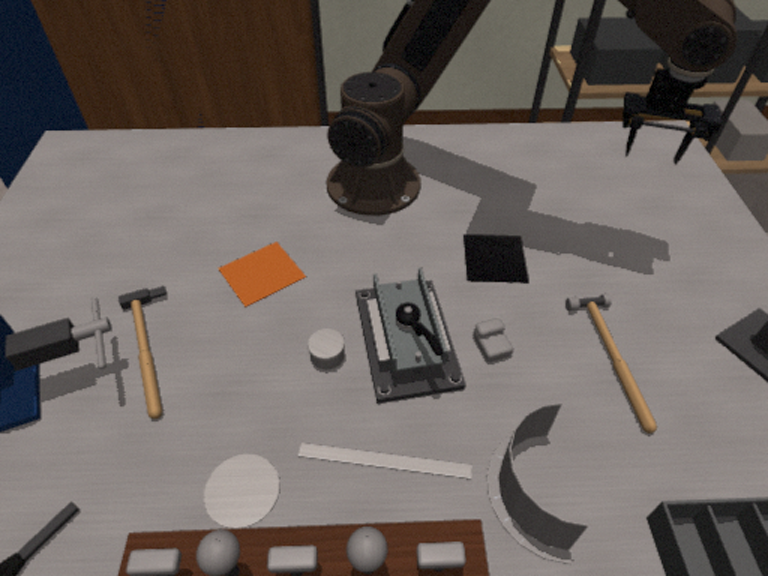

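View pics/t.png

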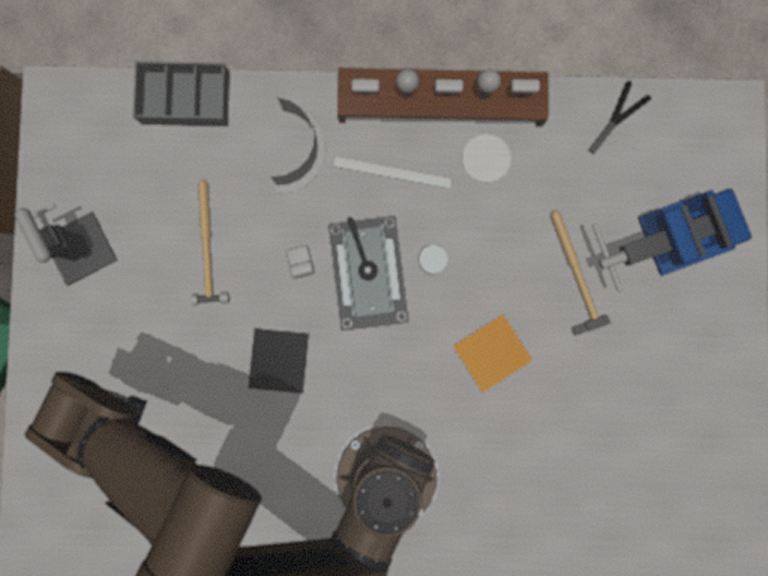

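The lever is the black bar with its hub at top-view px (368,270), handle about (358,232), and at scene-view (408,315) to (435,345). Lookalikes are the pliers (615,115), the vise bars (600,255), the black sheet (278,360) and the loose clamp at left (65,235). The description matches the lever on the strap. I'll check it in one close crop.

```bash
python3 - <<'E'
from h import *
import pickle
cs=pickle.load(open('c.pkl','rb'))
t=cs['top']['pixels'][140:225,210:285,::-1]; s=cs['scene']['pixels'][175:270,230:315,::-1]
f=lambda p,k:cv2.resize(p,None,fx=k,fy=k,interpolation=cv2.INTER_CUBIC)
a=f(t,5);b=f(s,4.75)
a=cv2.copyMakeBorder(a,0,max(0,b.shape[0]-a.shape[0]),0,0,cv2.BORDER_CONSTANT);b=cv2.copyMakeBorder(b,0,a.shape[0]-b.shape[0],0,0,cv2.BORDER_CONSTANT)
cv2.imwrite('pics/z.png',np.hstack([a,b]));print(a.shape,b.shape)
s=status.state();print(Ro.from_euler('xyz',s['tcp_rot']).as_matrix().round(3))
for n in('top','scene'):print(np.array(cs[n]['R']).round(3))
E
```

```text
(451, 375, 3) (451, 404, 3)
[[-0.    -0.949  0.314]
 [-0.001  0.314  0.949]
 [-1.     0.    -0.001]]
[[ 0.022 -1.     0.001]
 [-0.998 -0.022 -0.066]
 [ 0.066  0.    -0.998]]
[[ 0.04   0.999  0.007]
 [ 0.742 -0.025 -0.67 ]
 [-0.669  0.032 -0.743]]
```

View pics/z.png

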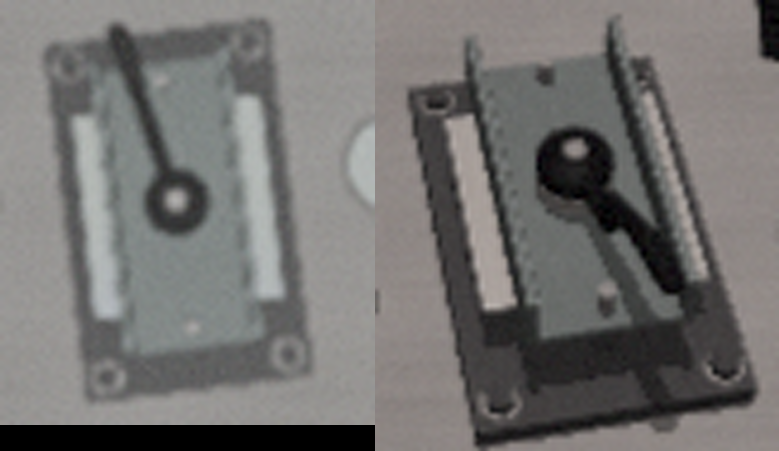

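```bash
python3 - <<'E'
from h import *
import pickle
cs=pickle.load(open('c.pkl','rb'));T,S=cs['top'],cs['scene']
tp=lambda u,v:(210+u/5-.4,140+v/5-.4); sp=lambda u,v:(230+(u-375)/4.75-.4,175+v/4.75-.4)
def tri(a,b):
    A=[];B=[]
    for c,(u,v) in((T,a),(S,b)):
        p0=at_z(c,u,v,0);p1=at_z(c,u,v,200);d=(p1-p0)/np.linalg.norm(p1-p0);M=np.eye(3)-np.outer(d,d);A.append(M);B.append(M@p0)
    return np.linalg.lstsq(np.vstack(A),np.hstack(B),rcond=None)[0].round(1)
print('dot',tri(tp(177,200),sp(576,148)),'hub',tri(tp(177,202),sp(574,160)))
print('tip',tri(tp(117,30),sp(676,290)))
b=[at_z(T,*tp(*q),16)[:2] for q in((70,65),(251,40),(107,376),(289,353))];b=np.array(b);print(b.round(1),b.mean(0))
x=(b[0]+b[1]-b[2]-b[3]);y=(b[0]+b[2]-b[1]-b[3]);print('yaw',np.degrees([np.arctan2(x[1],x[0]),np.arctan2(-y[0],y[1])]))
for z in(85,95,105,115,125): print(z,at_z(T,*tp(177,202),z).round(1),at_z(T,*tp(117,30),z+26).round(1),at_z(S,*sp(574,160),z).round(1))
E
```

```text
dot [503.   54.9  97.7] hub [502.6  54.6  85.6]
tip [621.3 100.6 117.8]
[[609.9 139. ]
 [631.7   3.8]
 [377.8 105.5]
 [397.8 -29.4]] [504.2957977   54.74376281]
yaw [8.14716836 8.81137936]
85 [502.7  55.   85. ] [622.2 100.  111. ] [502.1  54.3  85. ]
95 [501.8  54.8  95. ] [620.7  99.5 121. ] [510.1  53.4  95. ]
105 [500.9  54.6 105. ] [619.1  99.  131. ] [518.   52.5 105. ]
115 [500.1  54.4 115. ] [617.5  98.5 141. ] [526.   51.6 115. ]
125 [499.2  54.2 125. ] [616.   98.1 151. ] [533.9  50.8 125. ]
```

{"method": "apply_moves", "body": {"increments": [[0,0,-36.1,-23.2,0],[0,0,-36.1,-23.2,0],[0,0,-36.1,-23.2,0],[0,0,-36.1,-23.2,0],[0,0,-36.1,-23.2,0],[0,0,-36.1,-23.2,0],[0,0,-36.1,-23.2,0],[0,0,-36.1,-23.2,0],[0,0,-36.1,-23.2,0],[0,0,-36.1,-23.2,0]]}}

```text
t: 1.15
eef_pos: [467.1, 258.0, 225.6]
tcp_rot: [0.999, 1.571, 2.25]
ft_force: [0.2, 0.4, -0.6]
opening: 0.997
```

{"method": "apply_moves", "body": {"increments": [[0,0,-36.1,-23.2,0],[0,0,-36.1,-23.2,0],[0,0,-36.1,-23.2,0],[0,0,-36.1,-23.2,0],[0,0,-36.1,-23.2,0],[0,0,0,0,-7.84],[0,0,0,0,-7.84],[0,0,0,0,-7.84],[0,0,0,0,-7.84],[0,0,0,0,-7.84]]}}

```text
t: 2.15
eef_pos: [601.0, 92.7, 225.3]
tcp_rot: [1.105, 1.57, 3.045]
ft_force: [-0.0, -0.5, 0.4]
opening: 0.996
```

```bash
cat > st.py <<'E'
from h import *
s=status.state();R=Ro.from_euler('xyz',s['tcp_rot']).as_matrix()
A=np.array([503,55.]);p=s['eef_pos'];r=p[:2]-A
print('t',round(s['t'],2),'p',p.round(1),'jaw',np.degrees(np.arctan2(R[1,2],R[0,2])).round(1),'pol',np.hypot(*r).round(1),np.degrees(np.arctan2(r[1],r[0])).round(1),'F',s['ft_force'].round(1),'M',s['moment'].round(2),'op',round(s['opening'],3),'j6',s['joints'][5].round(2),'tilt',R[:,0].round(3))
E
python3 - <<'E'
import st
from h import *
import pickle
c=cam('wrist');pickle.dump(c,open('w.pkl','wb'));save(c,'w.png',s=1.5)
print(np.array(c['R']).round(3),(-np.array(c['R']).T@c['t']).round(1))
for X in([503,55,90],[601,92.5,118],[503+124*.934,55+124*.357,118]):print(proj(c,X).round(1)*1.5)
E
```

```text
t 2.15 p [601.   92.7 225.3] jaw 111.2 pol 105.0 21.0 F [-0.  -0.5  0.4] M [0.05 0.1  0.  ] op 0.996 j6 -1.9 tilt [-0.001  0.    -1.   ]
[[-0.361  0.933 -0.   ]
 [ 0.906  0.35   0.238]
 [ 0.222  0.086 -0.971]] [538.9  68.4 383.7]
[385.05 107.1 ]
[384.45 288.  ]
[384.15 318.6 ]
```

View pics/w.png

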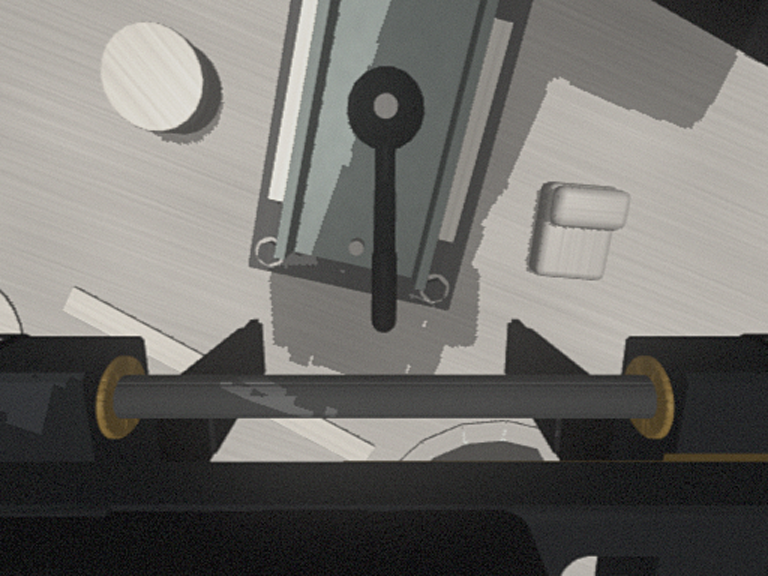

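```bash
python3 - <<'E'
from h import *
import pickle
c=pickle.load(open('w.pkl','rb'))
for z in(84,88,92,96,100):print(z,(proj(c,[503,55,z])*1.5).round(1),at_z(c,386/1.5,107/1.5,z).round(1), 'tip',[(round(float(np.hypot(*(at_z(c,384/1.5,331/1.5,z+k)[:2]-[503,55]))),1)) for k in(20,26,32)], 'R', [(at_z(c,424/1.5,107/1.5,z)-at_z(c,348/1.5,107/1.5,z))[:2].round(1)])
E
```

```text
84 [385.  108.5] [502.   55.3  84. ] tip [136.9, 134.7, 132.6] R [array([-16.8,  43.4])]
88 [385.  107.6] [502.5  55.4  88. ] tip [135.4, 133.3, 131.2] R [array([-16.6,  42.8])]
92 [385.  106.7] [503.   55.6  92. ] tip [134.0, 131.9, 129.8] R [array([-16.3,  42.3])]
96 [385.  105.7] [503.5  55.8  96. ] tip [132.6, 130.5, 128.4] R [array([-16.1,  41.7])]
100 [385.  104.7] [503.9  56.  100. ] tip [131.2, 129.1, 127.0] R [array([-15.9,  41.1])]
```

{"method": "apply_moves", "body": {"increments": [[0,25,0,0,0],[0,25,0,0,0],[0,20,0,0,0],[0,15,0,0,0],[0,10,0,0,0],[0,8,0,0,0],[0,5,0,0,0],[0,2.3,0,0,0],[0,0,0,0,0]]}}

```text
t: 3.1
eef_pos: [601.2, 92.8, 115.5]
tcp_rot: [-1.611, 1.57, 0.324]
ft_force: [0.3, 0.3, -0.0]
opening: 0.998
```

{"method": "apply_moves", "body": {"increments": [[1,0,0,0,0],[1,0,0,0,0],[1,0,0,0,0],[1,0,0,0,0],[1,0,0,0,0],[1,0,0,0,0],[1,0,0,0,0],[1,0,0,0,0]]}}

```text
t: 3.9
eef_pos: [601.1, 92.8, 115.3]
tcp_rot: [-0.589, 1.571, 1.346]
ft_force: [-0.1, -0.0, -0.5]
opening: 0.384
```

```bash
python3 - <<'E'
import st
from h import *
a=cam('wrist');b=cam('scene')
p=a['pixels'][0:300,100:420,::-1];q=cv2.resize(b['pixels'][130:280,200:360,::-1],(320,300),interpolation=cv2.INTER_CUBIC)
cv2.imwrite('pics/g.png',np.hstack([p,q]))
E
```

```text
t 3.9 p [601.1  92.8 115.3] jaw 110.9 pol 105.1 21.1 F [-0.1 -0.  -0.5] M [ 0.02  0.   -0.01] op 0.384 j6 -1.89 tilt [ 0.  0. -1.]
```

View pics/g.png

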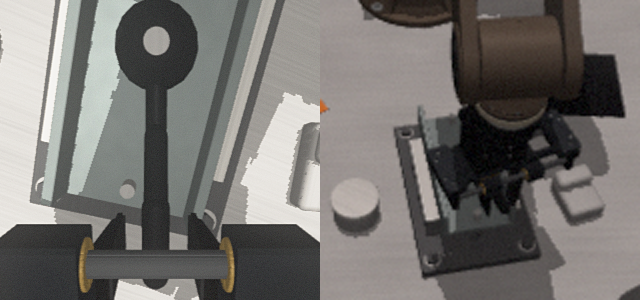

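The gripper is still closing (opening 0.38), and the bar at crop px (155,240) is centred between the fingers. Closing on.

{"method": "apply_moves", "body": {"increments": [[1,0,0,0,0],[1,0,0,0,0],[1,0,0,0,0],[1,0,0,0,0]]}}

```text
t: 4.4
eef_pos: [601.1, 92.8, 115.3]
tcp_rot: [-0.794, 1.571, 1.141]
ft_force: [-0.7, 0.4, -0.6]
opening: 0.152
```

```bash
python3 st.py
```

```text
t 4.4 p [601.1  92.8 115.3] jaw 110.9 pol 105.1 21.0 F [-0.7  0.4 -0.6] M [ 0.06 -0.05 -0.02] op 0.152 j6 -1.89 tilt [ 0.  0. -1.]
```

{"method": "apply_moves", "body": {"increments": [[1,0,0,0,0],[1,0.17,0.4,-9.15,5],[1,0.17,0.4,-9.15,5],[1,0.17,0.4,-9.15,5],[1,0.17,0.4,-9.15,5],[1,0,0,0,0]]}}

```text
t: 5.0
eef_pos: [608.2, 56.2, 114.7]
tcp_rot: [-1.109, 1.57, 0.474]
ft_force: [0.1, 0.7, 0.6]
opening: 0.149
```

```bash
cat >> st.py <<'E'
u=np.array([r[0],r[1]])/np.hypot(*r);F=s['ft_force'];
ft=F[1]*u[0]-F[0]*u[1];print('Ftan(CCW+)',ft.round(2),'Frad',(F[:2]@u).round(2),'Mz',s['moment'][2].round(2),'eq N@105',((ft*np.hypot(*r)/1000+s['moment'][2])/.105).round(2),'fixture angle',round(np.degrees(np.arctan2(r[1],r[0]))-8.4,1))
E
python3 st.py
```

```text
t 5.0 p [608.2  56.2 114.7] jaw 90.7 pol 105.2 0.7 F [0.1 0.7 0.6] M [ 0.09 -0.04  0.  ] op 0.149 j6 -1.6 tilt [ 0.  0. -1.]
Ftan(CCW+) 0.71 Frad 0.13 Mz 0.0 eq N@105 0.73 fixture angle -7.7
```

{"method": "apply_moves", "body": {"increments": [[1,0.17,0.4,-9.15,5],[1,0.17,0.4,-9.15,5],[1,0.17,0.4,-9.15,5],[1,0,0,0,0]]}}

```text
t: 5.4
eef_pos: [604.9, 29.4, 114.3]
tcp_rot: [-1.19, 1.57, 0.134]
ft_force: [0.1, 0.4, 0.0]
opening: 0.147
```

```bash
python3 st.py
```

```text
t 5.4 p [604.9  29.4 114.3] jaw 75.9 pol 105.1 -14.1 F [0.1 0.4 0. ] M [-0.01 -0.13 -0.01] op 0.147 j6 -1.39 tilt [ 0.001  0.    -1.   ]
Ftan(CCW+) 0.38 Frad -0.01 Mz -0.01 eq N@105 0.28 fixture angle -22.5
```

{"method": "apply_moves", "body": {"increments": [[1,0.17,0.4,-9.15,5],[1,0.17,0.4,-9.15,5],[1,0.17,0.4,-9.15,5],[1,0,0,0,0]]}}

```text
t: 5.8
eef_pos: [594.9, 4.1, 113.8]
tcp_rot: [-1.104, 1.57, -0.039]
ft_force: [1.4, -0.2, 0.5]
opening: 0.147
```

```bash
python3 st.py
```

```text
t 5.8 p [594.9   4.1 113.8] jaw 61.0 pol 105.0 -29.0 F [ 1.4 -0.2  0.5] M [-0.15 -0.19  0.07] op 0.147 j6 -1.17 tilt [ 0.001 -0.    -1.   ]
Ftan(CCW+) 0.5 Frad 1.29 Mz 0.07 eq N@105 1.19 fixture angle -37.4
```

{"method": "apply_moves", "body": {"increments": [[1,-3,0,0,0],[1,-3,0,0,0],[1,-3,0,0,0],[1,0,0,0,0]]}}

```text
t: 6.2
eef_pos: [594.5, 4.7, 122.8]
tcp_rot: [1.704, 1.57, 2.768]
ft_force: [-2.2, 0.4, -4.4]
opening: 0.15
```

```bash
python3 st.py
```

```text
t 6.2 p [594.5   4.7 122.8] jaw 61.0 pol 104.4 -28.8 F [-2.2  0.4 -4.4] M [ 0.08  0.21 -0.03] op 0.15 j6 -1.17 tilt [-0.001  0.    -1.   ]
Ftan(CCW+) -0.7 Frad -2.17 Mz -0.03 eq N@105 -0.99 fixture angle -37.2
```

{"method": "apply_moves", "body": {"increments": [[1,0,1.02,14.6,-8],[1,0,1.02,14.6,-8],[1,0,1.02,14.6,-8],[1,0,1.02,14.6,-8],[1,0,1.02,14.6,-8],[1,0,1.02,14.6,-8],[1,0,1.02,14.6,-8],[1,0,1.02,14.6,-8],[1,0,0,0,0]]}}

```text
t: 7.1
eef_pos: [588.0, 116.3, 122.4]
tcp_rot: [1.146, 1.569, -2.953]
ft_force: [-1.0, -2.3, -4.0]
opening: 0.15
```

```bash
python3 st.py
```

```text
t 7.1 p [588.  116.3 122.4] jaw 125.1 pol 104.8 35.8 F [-1.  -2.3 -4. ] M [-0.4   0.41  0.03] op 0.15 j6 -2.1 tilt [-0.002 -0.    -1.   ]
Ftan(CCW+) -1.29 Frad -2.11 Mz 0.03 eq N@105 -1.03 fixture angle 27.4
```

{"method": "apply_moves", "body": {"increments": [[1,3,0,0,0],[1,3,0,0,0],[1,3,0,0,0],[1,0,0,0,0]]}}

```text
t: 7.5
eef_pos: [589.7, 115.0, 113.5]
tcp_rot: [-1.747, 1.57, 0.431]
ft_force: [-2.0, -0.5, -1.1]
opening: 0.151
```

```bash
python3 st.py
```

```text
t 7.5 p [589.7 115.  113.5] jaw 124.8 pol 105.5 34.7 F [-2.  -0.5 -1.1] M [-0.08  0.36 -0.02] op 0.151 j6 -2.1 tilt [ 0.001  0.    -1.   ]
Ftan(CCW+) 0.78 Frad -1.95 Mz -0.02 eq N@105 0.54 fixture angle 26.3
```

{"method": "apply_moves", "body": {"increments": [[1,0,0.4,-9.15,5],[1,0.17,0.4,-9.15,5],[1,0.17,0.4,-9.15,5],[1,0.17,0.4,-9.15,5],[1,0,0,0,0]]}}

```text
t: 8.0
eef_pos: [604.9, 81.4, 113.2]
tcp_rot: [-1.216, 1.57, 0.611]
ft_force: [-2.5, 0.3, -0.4]
opening: 0.147
```

```bash
python3 st.py
```

```text
t 8.0 p [604.9  81.4 113.2] jaw 104.7 pol 105.3 14.5 F [-2.5  0.3 -0.4] M [ 0.14  0.32 -0.06] op 0.147 j6 -1.8 tilt [ 0.  0. -1.]
Ftan(CCW+) 0.91 Frad -2.34 Mz -0.06 eq N@105 0.39 fixture angle 6.1
```

{"method": "apply_moves", "body": {"increments": [[1,0.17,0.4,-9.15,5],[1,0.17,0.4,-9.15,5],[1,0.17,0.4,-9.15,5],[1,0,0,0,0]]}}

```text
t: 8.4
eef_pos: [608.2, 54.7, 112.8]
tcp_rot: [-1.138, 1.57, 0.43]
ft_force: [-2.3, -0.0, 0.4]
opening: 0.148
```

```bash
python3 st.py
```

```text
t 8.4 p [608.2  54.7 112.8] jaw 89.9 pol 105.2 -0.2 F [-2.3 -0.   0.4] M [ 0.12  0.25 -0.05] op 0.148 j6 -1.59 tilt [ 0.001  0.    -1.   ]
Ftan(CCW+) -0.04 Frad -2.35 Mz -0.05 eq N@105 -0.48 fixture angle -8.6
```

{"method": "apply_moves", "body": {"increments": [[1,0.17,0.4,-9.15,5],[1,0.17,0.4,-9.15,5],[1,0.17,0.4,-9.15,5],[1,0,0,0,0]]}}

```text
t: 8.8
eef_pos: [604.5, 27.7, 112.3]
tcp_rot: [-1.141, 1.57, 0.168]
ft_force: [-0.4, 0.8, 0.4]
opening: 0.151
```

```bash
python3 st.py
```

```text
t 8.8 p [604.5  27.7 112.3] jaw 75.0 pol 105.1 -15.0 F [-0.4  0.8  0.4] M [0.12 0.15 0.  ] op 0.151 j6 -1.37 tilt [ 0.001  0.    -1.   ]
Ftan(CCW+) 0.62 Frad -0.6 Mz 0.0 eq N@105 0.65 fixture angle -23.4
```

{"method": "apply_moves", "body": {"increments": [[1,0.17,0.4,-9.15,5],[1,0.17,0.4,-9.15,5],[1,0.17,0.4,-9.15,5],[1,0,0,0,0]]}}

```text
t: 9.2
eef_pos: [594.4, 2.9, 112.0]
tcp_rot: [-0.829, 1.569, 0.219]
ft_force: [1.5, 4.0, 0.2]
opening: 0.151
```

```bash
python3 st.py; python3 st.py
```

```text
t 9.2 p [594.4   2.9 112. ] jaw 60.0 pol 105.1 -29.7 F [1.5 4.  0.2] M [ 0.62 -0.29  0.15] op 0.151 j6 -1.15 tilt [ 0.002  0.    -1.   ]
Ftan(CCW+) 4.2 Frad -0.63 Mz 0.15 eq N@105 5.68 fixture angle -38.1
t 9.2 p [594.4   2.9 112. ] jaw 60.0 pol 105.1 -29.7 F [1.5 4.  0.2] M [ 0.62 -0.29  0.15] op 0.151 j6 -1.15 tilt [ 0.002  0.    -1.   ]
Ftan(CCW+) 4.2 Frad -0.63 Mz 0.15 eq N@105 5.68 fixture angle -38.1
```

{"method": "apply_moves", "body": {"increments": [[1,0,0.26,7.3,-4],[1,-3,0,0,0],[1,-3,0,0,0],[1,-3,0,0,0],[1,0,0.9,13.7,-7.5],[1,0,0.9,13.7,-7.5],[1,0,0.9,13.7,-7.5],[1,0,0.9,13.7,-7.5],[1,0,0,0,0]]}}

```text
t: 10.1
eef_pos: [607.3, 63.3, 120.5]
tcp_rot: [1.555, 1.57, -3.086]
ft_force: [-3.0, -1.4, -3.4]
opening: 0.149
```

```bash
python3 st.py
```

```text
t 10.1 p [607.3  63.3 120.5] jaw 94.1 pol 104.6 4.6 F [-3.  -1.4 -3.4] M [-0.1   0.35  0.09] op 0.149 j6 -1.65 tilt [-0.001 -0.    -1.   ]
Ftan(CCW+) -1.11 Frad -3.11 Mz 0.09 eq N@105 -0.27 fixture angle -3.8
```

{"method": "apply_moves", "body": {"increments": [[1,3,0,0,0],[1,3,0,0,0],[1,3,0,0,0],[1,0,0,0,0]]}}

```text
t: 10.5
eef_pos: [608.2, 61.9, 111.6]
tcp_rot: [-1.495, 1.57, 0.142]
ft_force: [-1.8, 0.6, 0.9]
opening: 0.154
```

```bash
python3 st.py
```

```text
t 10.5 p [608.2  61.9 111.6] jaw 93.8 pol 105.4 3.7 F [-1.8  0.6  0.9] M [-0.01  0.29  0.01] op 0.154 j6 -1.64 tilt [ 0.001  0.    -1.   ]
Ftan(CCW+) 0.75 Frad -1.71 Mz 0.01 eq N@105 0.84 fixture angle -4.7
```

{"method": "apply_moves", "body": {"increments": [[1,0,0.26,-7.3,4],[1,0.1,0.26,-7.3,4],[1,0.1,0.26,-7.3,4],[1,0,0,0,0],[1,0,0,0,0]]}}

```text
t: 11.0
eef_pos: [607.3, 40.9, 111.8]
tcp_rot: [-0.724, 1.569, 0.704]
ft_force: [-0.2, 7.0, -1.1]
opening: 0.152
```

```bash
python3 st.py
```

```text
t 11.0 p [607.3  40.9 111.8] jaw 81.8 pol 105.3 -7.7 F [-0.2  7.  -1.1] M [1.29 0.08 0.27] op 0.152 j6 -1.47 tilt [ 0.001  0.001 -1.   ]
Ftan(CCW+) 6.95 Frad -1.16 Mz 0.27 eq N@105 9.5 fixture angle -16.1
```

{"method": "apply_moves", "body": {"increments": [[1,0,0.1,-2.8,0.8],[1,0,0.1,-2.8,0.8],[1,0,0,0,0],[1,0,0,0,0]]}}

```text
t: 11.4
eef_pos: [606.5, 36.1, 111.9]
tcp_rot: [-0.597, 1.568, 0.803]
ft_force: [0.1, 10.4, 0.2]
opening: 0.15
```

```bash
python3 st.py
```

```text
t 11.4 p [606.5  36.1 111.9] jaw 80.2 pol 105.2 -10.3 F [ 0.1 10.4  0.2] M [ 2.03 -0.08  0.07] op 0.15 j6 -1.45 tilt [ 0.002  0.002 -1.   ]
Ftan(CCW+) 10.22 Frad -1.76 Mz 0.07 eq N@105 10.91 fixture angle -18.7
```

{"method": "apply_moves", "body": {"increments": [[1,0,0.1,-2.8,1.3],[1,0,0.1,-2.6,1.3],[1,0,0,0,0],[1,0,0,0,0]]}}

```text
t: 11.8
eef_pos: [605.5, 31.2, 111.9]
tcp_rot: [-0.539, 1.567, 0.815]
ft_force: [1.3, 12.7, -0.4]
opening: 0.148
```

```bash
python3 st.py
```

```text
t 11.8 p [605.5  31.2 111.9] jaw 77.6 pol 105.2 -13.1 F [ 1.3 12.7 -0.4] M [ 2.42 -0.22  0.05] op 0.148 j6 -1.42 tilt [ 0.002  0.002 -1.   ]
Ftan(CCW+) 12.69 Frad -1.66 Mz 0.05 eq N@105 13.21 fixture angle -21.5
```

{"method": "apply_moves", "body": {"increments": [[1,0,0,0,0]]}}

```text
t: 11.9
eef_pos: [605.5, 31.2, 111.9]
tcp_rot: [-0.542, 1.568, 0.813]
ft_force: [1.9, 13.2, -0.2]
opening: 0.151
```

```bash
python3 st.py
```

```text
t 11.9 p [605.5  31.2 111.9] jaw 77.6 pol 105.2 -13.1 F [ 1.9 13.2 -0.2] M [ 2.45 -0.29  0.05] op 0.151 j6 -1.42 tilt [ 0.002  0.002 -1.   ]
Ftan(CCW+) 13.28 Frad -1.18 Mz 0.05 eq N@105 13.79 fixture angle -21.5
```

{"method": "apply_moves", "body": {"increments": [[1,0,0.1,2.7,-1.5],[1,0,0.1,2.7,-1.5],[1,0,0,0,0]]}}

```text
t: 12.2
eef_pos: [606.4, 36.1, 111.9]
tcp_rot: [-0.768, 1.568, 0.639]
ft_force: [1.2, 8.2, 0.1]
opening: 0.149
```

```bash
python3 st.py
```

```text
t 12.2 p [606.4  36.1 111.9] jaw 80.7 pol 105.1 -10.3 F [1.2 8.2 0.1] M [ 1.66 -0.11 -0.12] op 0.149 j6 -1.46 tilt [ 0.002  0.002 -1.   ]
Ftan(CCW+) 8.28 Frad -0.33 Mz -0.12 eq N@105 7.15 fixture angle -18.7
```

{"method": "apply_moves", "body": {"increments": [[0.6,0,0,0,0],[0.6,0,0,0,0],[0.6,0,0,0,0],[0.6,0,0,0,0],[0.6,0,0,0,0],[0.6,0,0,0,0]]}}

```text
t: 12.8
eef_pos: [605.7, 34.8, 111.4]
tcp_rot: [-1.75, 1.571, -0.343]
ft_force: [-0.0, 0.4, 0.7]
opening: 0.397
```

```bash
python3 st.py
```

```text
t 12.8 p [605.7  34.8 111.4] jaw 80.7 pol 104.7 -11.1 F [-0.   0.4  0.7] M [ 0.06  0.05 -0.02] op 0.397 j6 -1.46 tilt [ 0. -0. -1.]
Ftan(CCW+) 0.36 Frad -0.09 Mz -0.02 eq N@105 0.18 fixture angle -19.5
```

{"method": "apply_moves", "body": {"increments": [[0,0,0,0,0],[0,0,0,0,0],[0,0,0,0,0],[0,0,0,0,0],[0,0,0,0,0]]}}

```text
t: 13.3
eef_pos: [605.6, 35.0, 111.4]
tcp_rot: [-0.888, 1.571, 0.52]
ft_force: [0.0, -0.5, 0.8]
opening: 0.764
```

```bash
python3 - <<'E'
import st
from h import *
a=cam('wrist');save(a,'r.png',s=1.5)
for d in(-8,-10,-12,-14,-16):print(d,(proj(a,[503+85*np.cos(np.radians(d)),55+85*np.sin(np.radians(d)),115])*1.5).round(0),(proj(a,[503+60*np.cos(np.radians(d)),55+60*np.sin(np.radians(d)),105])*1.5).round(0))
print(proj(a,[503,55,88])*1.5)
E
```

```text
t 13.3 p [605.6  35.  111.4] jaw 80.7 pol 104.6 -11.0 F [ 0.  -0.5  0.8] M [-0.04  0.03  0.04] op 0.764 j6 -1.46 tilt [ 0.  0. -1.]
Ftan(CCW+) -0.46 Frad 0.11 Mz 0.04 eq N@105 -0.12 fixture angle -19.4
-8 [399. 311.] [397. 236.]
-10 [391. 311.] [392. 236.]
-12 [382. 311.] [386. 236.]
-14 [374. 310.] [380. 236.]
-16 [366. 309.] [374. 235.]
[393.23351076  65.59047249]
```

View pics/r.png

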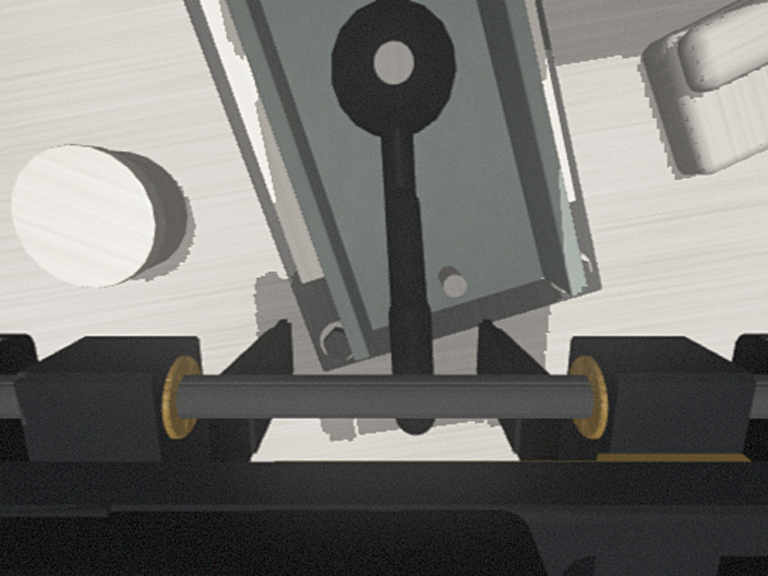

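The lever now stands at about −6° world (bar px (410,311), hub (393,62)), which is 5–7° back of where I let go. That is either the 8° serration play or a back-off. I'll regrip and check the tightness before handing in.

{"method": "apply_moves", "body": {"increments": [[0.5,0,0.2,4.6,-1.7],[0.5,0,0.2,4.6,-1.7],[1,0,0,0,0],[1,0,0,0,0],[1,0,0,0,0],[1,0,0,0,0],[1,0,0,0,0],[1,0,0,0,0],[1,0,0,0,0],[1,0,0,0,0]]}}

```text
t: 14.35
eef_pos: [606.6, 44.2, 111.4]
tcp_rot: [-0.752, 1.571, 0.716]
ft_force: [0.2, -0.7, -0.0]
opening: 0.151
```

{"method": "apply_moves", "body": {"increments": [[1,0,0,0,0],[1,0,0,0,0],[1,0,0,0,0],[1,0,0,0,0]]}}

```text
t: 14.75
eef_pos: [606.6, 44.2, 111.4]
tcp_rot: [-0.334, 1.571, 1.134]
ft_force: [0.9, -0.2, 0.1]
opening: 0.152
```

```bash
python3 st.py
```

```text
t 14.75 p [606.6  44.2 111.4] jaw 84.1 pol 104.1 -6.0 F [ 0.9 -0.2  0.1] M [-0.04 -0.02 -0.02] op 0.152 j6 -1.5 tilt [ 0.  0. -1.]
Ftan(CCW+) -0.12 Frad 0.91 Mz -0.02 eq N@105 -0.3 fixture angle -14.4
```

{"method": "apply_moves", "body": {"increments": [[1,0,0.1,-3.7,2],[1,0,0,0,0],[1,0,0,0,0]]}}

```text
t: 15.05
eef_pos: [606.1, 40.5, 111.4]
tcp_rot: [-0.223, 1.57, 1.21]
ft_force: [0.3, 2.3, -0.3]
opening: 0.148
```

```bash
python3 st.py
```

```text
t 15.05 p [606.1  40.5 111.4] jaw 82.1 pol 104.1 -8.0 F [ 0.3  2.3 -0.3] M [ 0.47 -0.06  0.02] op 0.148 j6 -1.47 tilt [ 0.  0. -1.]
Ftan(CCW+) 2.28 Frad 0.02 Mz 0.02 eq N@105 2.42 fixture angle -16.4
```

{"method": "apply_moves", "body": {"increments": [[1,0,0.1,-3.7,2],[1,0,0,0,0],[1,0,0,0,0]]}}

```text
t: 15.35
eef_pos: [605.6, 37.1, 111.4]
tcp_rot: [-0.381, 1.57, 1.015]
ft_force: [0.8, 4.7, -0.3]
opening: 0.15
```

```bash
python3 st.py
```

```text
t 15.35 p [605.6  37.1 111.4] jaw 80.0 pol 104.1 -9.9 F [ 0.8  4.7 -0.3] M [ 0.94 -0.21  0.11] op 0.15 j6 -1.44 tilt [ 0.     0.001 -1.   ]
Ftan(CCW+) 4.73 Frad 0.02 Mz 0.11 eq N@105 5.74 fixture angle -18.3
```

{"method": "apply_moves", "body": {"increments": [[1,0,0.1,-3.7,2],[1,0,0,0,0],[1,0,0,0,0]]}}

```text
t: 15.65
eef_pos: [605.0, 33.8, 111.5]
tcp_rot: [-0.39, 1.569, 0.971]
ft_force: [1.5, 8.7, 1.1]
opening: 0.147
```

```bash
python3 st.py
```

```text
t 15.65 p [605.   33.8 111.5] jaw 78.0 pol 104.1 -11.7 F [1.5 8.7 1.1] M [ 1.58 -0.37  0.23] op 0.147 j6 -1.42 tilt [ 0.001  0.001 -1.   ]
Ftan(CCW+) 8.83 Frad -0.33 Mz 0.23 eq N@105 10.93 fixture angle -20.1
```

{"method": "apply_moves", "body": {"increments": [[1,0,0.1,-2.2,0.2],[1,0,0,0,0],[1,0,0,0,0]]}}

```text
t: 15.95
eef_pos: [604.6, 32.2, 111.5]
tcp_rot: [-0.399, 1.569, 0.958]
ft_force: [3.8, 11.9, -0.7]
opening: 0.152
```

```bash
python3 - <<'E'
import st
from h import *
a=cam('wrist');b=imaging and None
save(a,'v.png',crop=(180,0,400,300),s=2)
for d in(-4,-6,-8,-10,-12):print(d,((proj(a,[503+85*np.cos(np.radians(d)),55+85*np.sin(np.radians(d)),115])-[180,0])*2).round(0),((proj(a,[503+60*np.cos(np.radians(d)),55+60*np.sin(np.radians(d)),105])-[180,0])*2).round(0))
E
```

```text
t 15.95 p [604.6  32.2 111.5] jaw 77.8 pol 104.1 -12.7 F [ 3.8 11.9 -0.7] M [ 2.17 -0.57  0.14] op 0.152 j6 -1.42 tilt [ 0.001  0.002 -1.   ]
Ftan(CCW+) 12.45 Frad 1.07 Mz 0.14 eq N@105 13.68 fixture angle -21.1
-4 [203. 413.] [188. 314.]
-6 [191. 414.] [180. 315.]
-8 [180. 415.] [173. 316.]
-10 [169. 416.] [165. 316.]
-12 [158. 416.] [157. 316.]
```

View pics/v.png

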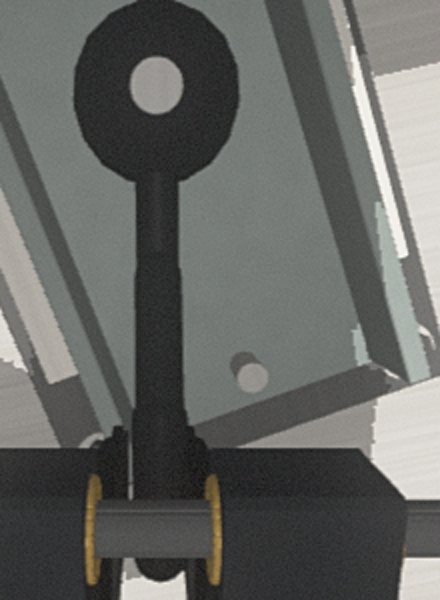

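The lever is back at −12° (px (158,316), (160,416)) and reads about 13 N at the same angle as before. It rises at well over the strap's 20 N/rad, so this is wind-up in the play and the nut kept its tightness. Next I unload gently, release and retreat.

{"method": "apply_moves", "body": {"increments": [[1,0,0.1,3.7,-2],[1,0,0.1,3.7,-2],[1,0,0.1,3.3,-1.8],[1,0,0,0,0]]}}

```text
t: 16.4
eef_pos: [606.2, 41.9, 111.6]
tcp_rot: [-1.258, 1.57, 0.203]
ft_force: [3.2, 4.1, 0.1]
opening: 0.153
```

```bash
python3 st.py
```

```text
t 16.4 p [606.2  41.9 111.6] jaw 83.7 pol 104.0 -7.2 F [3.2 4.1 0.1] M [ 0.67 -0.52 -0.25] op 0.153 j6 -1.5 tilt [ 0.001  0.    -1.   ]
Ftan(CCW+) 4.49 Frad 2.66 Mz -0.25 eq N@105 2.06 fixture angle -15.6
```

{"method": "apply_moves", "body": {"increments": [[0,0,0,0,0],[0,0,0,0,0],[0,0,0,0,0],[0,0,0,0,0],[0,0,0,0,0],[0,0,0,0,0],[0,-10,0,0,0],[0,-30,0,0,0],[0,-40,0,0,0],[0,-40,0,0,0]]}}

```text
t: 17.4
eef_pos: [605.5, 41.7, 233.4]
tcp_rot: [1.484, 1.57, 2.945]
ft_force: [0.3, 0.4, -0.3]
opening: 0.937
```

```bash
python3 - <<'E'
import st
from h import *
a=cam('wrist');b=cam('scene')
p=a['pixels'][0:300,60:460,::-1];q=cv2.resize(b['pixels'][150:290,190:350,::-1],(343,300),interpolation=cv2.INTER_CUBIC)
cv2.imwrite('pics/e.png',np.hstack([p,q]))
for d in(-2,-4,-6,-8,-10,-12):print(d,(proj(a,[503+105*np.cos(np.radians(d)),55+105*np.sin(np.radians(d)),115])-[60,0]).round(0))
E
```

```text
t 17.4 p [605.5  41.7 233.4] jaw 83.7 pol 103.4 -7.4 F [ 0.3  0.4 -0.3] M [-0.01  0.    0.  ] op 0.937 j6 -1.5 tilt [-0.  0. -1.]
Ftan(CCW+) 0.48 Frad 0.23 Mz 0.0 eq N@105 0.48 fixture angle -15.8
-2 [207. 191.]
-4 [203. 191.]
-6 [199. 191.]
-8 [195. 191.]
-10 [191. 191.]
-12 [187. 190.]
```

View pics/e.png

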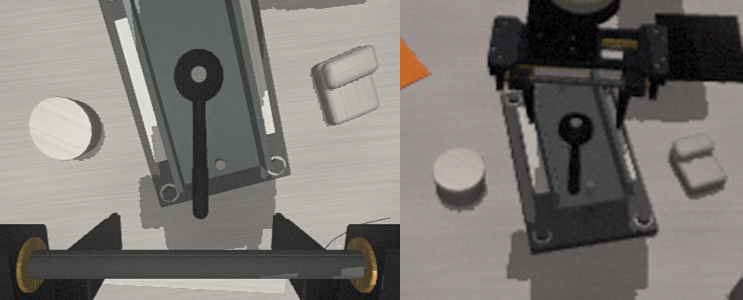

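```bash
python3 -c "
from cell import env
print(env.job_done())"
```

```text
the job is handed in; nothing more can be done
None
```

The sheet is clamped hand-tight and the job is handed in at about 17 s of robot time. I gripped the handle and turned the lever clockwise, re-setting it twice by lifting it about 9 mm, swinging it back and dropping it in again. The strap bit towards the end of the second stroke.

**Tightness:** I stopped at about 13 N at the handle's middle, with readings from 12.5 to 13.8 N. That is slightly over the 12 N asked for, or roughly 11–12 N at the handle's very end.

**Where the lever rests:** When let go, the lever sprang back about 6–7°. I gripped it again, and it took about 13 N at the same angle as before. The force also rose much more steeply than the strap's 20 N per rad. I took that to mean wind-up within the serration play and not a loosened nut, but I could not check this directly.

**Last checks:**
- **Gripper:** it is open and clear of everything, with no force on the wrist.
- **Handle:** it appears to be down on its serrations, judged from the pictures and the gripping height. I did not measure the lift itself.
- **Surroundings:** the dolly and rivet tin look untouched. I saw no sign that the sheet or the hammers moved, but I did not measure them.

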